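Put the cymbal polishing kit away

TASK

The cymbals are polished, so put the kit away: set every polishing block down in a pocket of the rack, sole down, fully sunk, flat and square, and put the lid on the polish tub and screw it fully home. To start the lid without cross-threading, it has to be turned backward (counter-clockwise) until it drops into the thread starts, and only then screwed forward (clockwise) as far as it goes. Leave the practice pad, the metronome and the bottle alone.

Things in the scene. Friction and masses are not known exactly. Their poses are not given: they have to be found in the camera images.
- rack: plywood rack fixed to the bench, 122 x 262 x 20 mm, four alike pockets 12 mm deep side by side, 64 mm apart along y, each square at one end, corners cut off at the other. Origin: centre of the underside; x along the pockets towards their narrowed ends, z up
- pocket0 (a point): centre of the floor of a rack pocket, 8 mm above the rack's underside, 12 mm below its top face. Pocket 94 x 50 mm (2 mm play round a block), corners cut off at its +x end: a block sinks in only with its rounded end there. Axes as the rack's
- pocket1 (a point): centre of the floor of a rack pocket, 8 mm above the rack's underside, 12 mm below its top face. Pocket 94 x 50 mm (2 mm play round a block), corners cut off at its +x end: a block sinks in only with its rounded end there. Axes as the rack's
- pocket2 (a point): centre of the floor of a rack pocket, 8 mm above the rack's underside, 12 mm below its top face. Pocket 94 x 50 mm (2 mm play round a block), corners cut off at its +x end: a block sinks in only with its rounded end there. Axes as the rack's
- pocket3 (a point): centre of the floor of a rack pocket, 8 mm above the rack's underside, 12 mm below its top face. Pocket 94 x 50 mm (2 mm play round a block), corners cut off at its +x end: a block sinks in only with its rounded end there. Axes as the rack's
- block0: polishing block (3 or 4 of them, alike; None if absent), 0.13 to 0.25 kg: wood base 90 x 46 x 18 mm with rubber sole, one end square, the other half round (radius 23); dark grip rib along the middle, 68 long, 18 wide, 18 to 42 mm above the underside. Origin: middle of the underside; x to the rounded end, z up
- block1: polishing block (3 or 4 of them, alike; None if absent), 0.13 to 0.25 kg: wood base 90 x 46 x 18 mm with rubber sole, one end square, the other half round (radius 23); dark grip rib along the middle, 68 long, 18 wide, 18 to 42 mm above the underside. Origin: middle of the underside; x to the rounded end, z up
- block2: polishing block (3 or 4 of them, alike; None if absent), 0.13 to 0.25 kg: wood base 90 x 46 x 18 mm with rubber sole, one end square, the other half round (radius 23); dark grip rib along the middle, 68 long, 18 wide, 18 to 42 mm above the underside. Origin: middle of the underside; x to the rounded end, z up
- block3: polishing block (3 or 4 of them, alike; None if absent), 0.13 to 0.25 kg: wood base 90 x 46 x 18 mm with rubber sole, one end square, the other half round (radius 23); dark grip rib along the middle, 68 long, 18 wide, 18 to 42 mm above the underside. Origin: middle of the underside; x to the rounded end, z up
- tub: squat white polish tub fixed to the bench: body 92 mm across, 34 mm high; above it a 41 mm wide neck up to 66 mm with tapered top edge and a coarse three-start thread (ridges 52 mm across, between 38 and 58 mm up). Origin: centre of the underside, z up. Clockwise from above tightens; see tub_thread for how it works
- tub_thread (a point): centre of the neck's top, 66 mm above the tub's underside. Each ridge ends in a stop: a lid on top of the ridges cannot be screwed on forward. Turned backward it rises up to 6 mm, within 120 degrees meets stops and drops 4 mm or more into the starts (angles not told); then about 100 degrees forward, sinking 3.8 mm per rad, to the end stop. It stays where left
- lid: round black screw lid, 62 mm across, 34 high, closed top, three lugs inside its lower edge; 0.065 to 0.1 kg; starts open side down on the bench. Origin: centre of its lower edge, z up. Height of the origin over the tub's underside: 48 to 58 mm lying on the ridges, 44 to 45.5 dropped into the thread starts, about 38 screwed home
- practice_pad: bystander: round drum practice pad, 110 mm across, 20 mm high, lying beyond the work; origin: centre of the underside
- metronome: bystander: stepped wooden metronome, 70 x 90 mm, 130 mm high; origin: centre of the underside
- cleaner: bystander: green bottle, 60 mm across, 150 mm high; origin: centre of the underside
Things that resemble listed ones, but are neither listed nor needed, are in the scene too. Leave any green or red look-alike of the block0 alone.

How it is judged (in metres and radians):
On the way, in this order (a step that is already met when the one before it is completed fails the run):
1. the lid sits level over the neck of the tub, not yet screwed home (z of lid in the frame of tub between 0.0425 and 0.06 m and horizontal distance between lid and tub below 0.004 m and angle between lid's own z axis and vertical below 0.15 rad), for 0.2 s.
2. the lid is screwed home (z of lid in the frame of tub below 0.0395 m and horizontal distance between lid and tub below 0.004 m), for 0.2 s.
At the end, for the whole second after the job is handed in: Every block present lies sole down in a rack pocket: within 5 mm of its centre, sole within 2.5 mm of its floor, square within 0.09 rad, tilt under 0.06 rad. The lid is level on the tub, within 4 mm of its axis, lower edge at most 39.5 mm above the tub's underside. All at rest (all of step 2 and ((horizontal distance between block0 and pocket0 below 0.005 m and z of block0 in the frame of pocket0 below 0.0025 m and angle between the x axis of block0 and the x axis of rack, either way round below 0.09 rad) or (horizontal distance between block0 and pocket1 below 0.005 m and z of block0 in the frame of pocket1 below 0.0025 m and angle between the x axis of block0 and the x axis of rack, either way round below 0.09 rad) or (horizontal distance between block0 and pocket2 below 0.005 m and z of block0 in the frame of pocket2 below 0.0025 m and angle between the x axis of block0 and the x axis of rack, either way round below 0.09 rad) or (horizontal distance between block0 and pocket3 below 0.005 m and z of block0 in the frame of pocket3 below 0.0025 m and angle between the x axis of block0 and the x axis of rack, either way round below 0.09 rad)) and angle between each of block0, block1, block2, block3, lid's own z axis and vertical below 0.06 rad and linear speed of each of block0, block1, block2, block3, lid below 0.02 m/s and ((horizontal distance between block1 and pocket0 below 0.005 m and z of block1 in the frame of pocket0 below 0.0025 m and angle between the x axis of block1 and the x axis of rack, either way round below 0.09 rad) or (horizontal distance between block1 and pocket1 below 0.005 m and z of block1 in the frame of pocket1 below 0.0025 m and angle between the x axis of block1 and the x axis of rack, either way round below 0.09 rad) or (horizontal distance between block1 and pocket2 below 0.005 m and z of block1 in the frame of pocket2 below 0.0025 m and angle between the x axis of block1 and the x axis of rack, either way round below 0.09 rad) or (horizontal distance between block1 and pocket3 below 0.005 m and z of block1 in the frame of pocket3 below 0.0025 m and angle between the x axis of block1 and the x axis of rack, either way round below 0.09 rad)) and ((horizontal distance between block2 and pocket0 below 0.005 m and z of block2 in the frame of pocket0 below 0.0025 m and angle between the x axis of block2 and the x axis of rack, either way round below 0.09 rad) or (horizontal distance between block2 and pocket1 below 0.005 m and z of block2 in the frame of pocket1 below 0.0025 m and angle between the x axis of block2 and the x axis of rack, either way round below 0.09 rad) or (horizontal distance between block2 and pocket2 below 0.005 m and z of block2 in the frame of pocket2 below 0.0025 m and angle between the x axis of block2 and the x axis of rack, either way round below 0.09 rad) or (horizontal distance between block2 and pocket3 below 0.005 m and z of block2 in the frame of pocket3 below 0.0025 m and angle between the x axis of block2 and the x axis of rack, either way round below 0.09 rad)) and ((horizontal distance between block3 and pocket0 below 0.005 m and z of block3 in the frame of pocket0 below 0.0025 m and angle between the x axis of block3 and the x axis of rack, either way round below 0.09 rad) or (horizontal distance between block3 and pocket1 below 0.005 m and z of block3 in the frame of pocket1 below 0.0025 m and angle between the x axis of block3 and the x axis of rack, either way round below 0.09 rad) or (horizontal distance between block3 and pocket2 below 0.005 m and z of block3 in the frame of pocket2 below 0.0025 m and angle between the x axis of block3 and the x axis of rack, either way round below 0.09 rad) or (horizontal distance between block3 and pocket3 below 0.005 m and z of block3 in the frame of pocket3 below 0.0025 m and angle between the x axis of block3 and the x axis of rack, either way round below 0.09 rad))); the robot touches nothing.
It fails at once if the practice pad is shoved aside by more than 30 mm or knocked over (distance of practice_pad from where it was at the start of the episode above 0.03 m or angle between practice_pad's own z axis and vertical above 0.4 rad).
It fails at once if the metronome is shoved aside by more than 30 mm or knocked over (distance of metronome from where it was at the start of the episode above 0.03 m or angle between metronome's own z axis and vertical above 0.4 rad).
It fails at once if the cleaner bottle is shoved aside by more than 30 mm or knocked over (distance of cleaner from where it was at the start of the episode above 0.03 m or angle between cleaner's own z axis and vertical above 0.4 rad).
Of block0, block1, block2, block3 only 3 to 4 are there at a start; the rules pass over those that are not, and their reading is None.
At some moment in a run one of block0, block1, block2, block3 may be knocked a few centimetres aside while the robot is not near it.
It also fails if it takes over 210 s, if anything falls off the work surface, if the arm or the gripper's body presses on something with over 40 N, if the wrist force passes 120 N, or if a joint passes its speed limit or range.

ROBOT

A 7-joint arm with a two-finger parallel gripper is mounted at the origin on the work surface. World frame = base frame: x ahead of the robot, y to its left, z up, the work surface at z = 0. Lengths are in mm, angles in rad, forces in N, time in s.
With the tool pointing down it reaches from about 400 to 850 mm from the base axis. Payload 4.5 kg.
Tool frame: the origin (TCP) lies at the very end of the fingers, on their centre line; the grasp point (between the pads) lies 19 mm behind it; z points along the fingers, y is the line along which they close (so a half turn about z gives the same grasp; the last joint's range is limited). The gripper opens to 88 mm and grips with 3 to 60 N. Pads are 18 mm wide; open, the fingers measure 123 mm over their backs; the gripper's body (75 mm by 187 mm) begins 45 mm behind the grasp point.
Start: joints at [-1.159, 0.689, -0.195, 1.565, 0.157, 0.902, -0.215], TCP at [230.531, 580.957, 215.743] pointing down, gripper open.
Joint ranges: [-3.01, 3.01], [-0.46, 2.08], [-1.47, 1.51], [0.13, 2.56], [-1, 4.14], [0.04, 2.09], [-2.66, 2.66]. Speed limits (rad/s): [2.57, 2.57, 3.14, 3.14, 3.14, 3.14, 3.14].

INTERFACE

Orientations are given as a 3x3 rotation matrix whose columns are the frame's x, y, z axes.
In Python, from cell import env, hand, solver, telemetry, optics, ticket gives the robot as it stands. Calls block until the motion is done:
- env.goto(position, orientation): joint-space move of the TCP to a pose.
- env.line_to(position, attitude=None, rate=150, stop_force=None): straight line of the TCP; attitude=None keeps the orientation; rate is the mean speed in mm/s. With stop_force (N) it stops when the force on the tool has changed by that much, and returns True; else False.
- env.set_joints(angles): joint-space move.
- hand.gripper_open() and hand.clamp(squeeze=None): open the fingers fully, or close them until they stop; squeeze is the grip in N (None keeps the last).
- env.pause(seconds).
- solver.solve_ik(position, orientation): joint angles nearest the present ones, or None.
- telemetry.read_state(): the state.
- optics.read_camera(name): name is "scene" or "top"; returns the picture (420x560x3 uint8, red, green, blue); there is no depth.
- optics.get_calibration(name): a dict with "fx", "fy", "cx", "cy" (pixels), "position" and "attitude" of the camera in the world. Camera axes: x right, y down, z forward; pixel columns grow to the right and rows downward; lengths in mm; the calibration is good to about 2 mm. A picture is of the moment at which its call begins. get_calibration takes no time and is no camera call.
A pose or a line that the arm cannot do raises env.Unreachable and nothing moves.
- ticket.finish_job(): hands the job in; it is judged then, once.
The state is a dict: "t": time; "qpos": joint angles; "joint_velocities": joint speeds; "joint_efforts": joint torques, N m; "tcp_pos": TCP position; "eef_rot": TCP orientation; "wrist_force": force on the tool from outside, world axes, zero at the start; "torque": the same for the moment, N m; "finger_gap": finger opening in mm; "grip_force": force on a finger pad.
Only numpy, scipy, OpenCV 4.12 (cv2) and the standard library are available. Lean on these libraries where they do the work, as an engineer would, in place of code of your own. Each camera call takes 0.05 s, during which the arm holds its last target. There are 200 camera calls.

## Working session

There is one attempt and no reset: what is moved stays moved. The work goes in short steps, each a Python script; the robot and the scene stay as the last script left them, time stands still between calls to the robot, and variables do not carry over. Pictures are saved under pics/ and viewed, at most 14 in all, crops included, and the job is handed in when it is done.

```bash
ls; mkdir -p pics
python3 - <<'E'
from cell import env, hand, solver, telemetry, optics, ticket
import cv2
for n in("scene","top"):
    im=optics.read_camera(n); cv2.imwrite(f"pics/{n}0.png",im[:,:,::-1])
    print(n,optics.get_calibration(n))
s=telemetry.read_state();print(s)
E
```

```text
pics
scene {'fx': 381.4277769519377, 'fy': 381.4277769519377, 'cx': 276.22420791059056, 'cy': 214.3180164240253, 'position': array([1108.78897138,  -63.36456455,  955.08501489]), 'attitude': array([[ 0.26361459,  0.81552603, -0.51519379],
       [ 0.96457613, -0.22839908,  0.13201041],
       [-0.01001186, -0.53174351, -0.84684627]])}
top {'fx': 546.609487375772, 'fy': 546.609487375772, 'cx': 276.32153554413395, 'cy': 202.68432231964607, 'position': array([ 369.16580792,   53.73091316, 1400.82338548]), 'attitude': array([[-0.00374343, -0.98857685,  0.15067115],
       [-0.99998972,  0.00408622,  0.00196557],
       [-0.0025588 , -0.15066224, -0.98858199]])}
{'t': 0.1, 'qpos': array([-1.15917684,  0.68989839, -0.19446351,  1.56622272,  0.15730645,
        0.90252462, -0.21513898]), 'joint_velocities': array([-0.00097677, -0.00233862,  0.0010766 , -0.00455681, -0.00073334,
       -0.00173882,  0.00037214]), 'joint_efforts': array([-4.52376553e-03, -5.28498459e+01, -1.27200153e+00, -1.53836274e+01,
       -5.25746809e-02,  2.01134681e-03,  7.16145087e-05]), 'tcp_pos': array([230.41180152, 580.32674369, 214.99453113]), 'eef_rot': array([[-9.29469616e-01,  3.68898393e-01, -4.57798809e-04],
       [ 3.68898640e-01,  9.29468250e-01, -1.60173714e-03],
       [-1.65368797e-04, -1.65764736e-03, -9.99998612e-01]]), 'wrist_force': array([-0.89522705,  0.07549215, -1.13933073]), 'torque': array([ 0.02694724, -0.01684257, -0.00084689]), 'grip_force': 0.0, 'finger_gap': 87.86727314930175}
```

View pics/scene0.png

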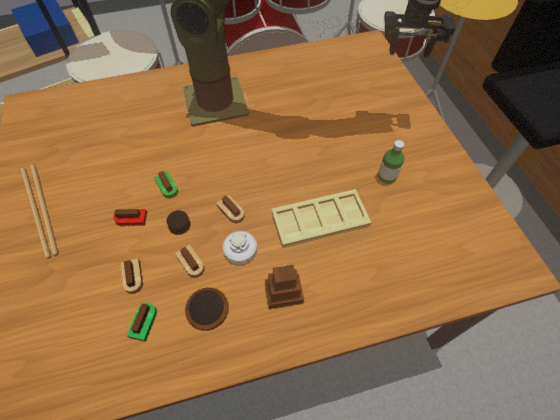

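View pics/top0.png

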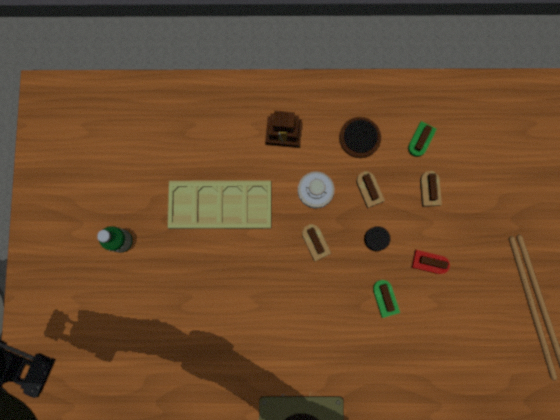

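View crops.

The scene holds three tan blocks at top-view pixels (316,242), (370,189) and (431,188). The lid is at (377,239), the tub at (316,189) and the rack at (219,204). The green and red look-alikes stay where they are. Next I'll zoom in on both views.

Run:
```python
import cv2
a=cv2.imread("pics/top0.png")[160:310,160:450]; cv2.imwrite("pics/topc.png",cv2.resize(a,None,fx=2.7,fy=2.7,interpolation=cv2.INTER_NEAREST))
a=cv2.imread("pics/scene0.png")[165:300,110:380]; cv2.imwrite("pics/scc.png",cv2.resize(a,None,fx=2.9,fy=2.9,interpolation=cv2.INTER_NEAREST))
```

```text
(no output)
```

View pics/topc.png

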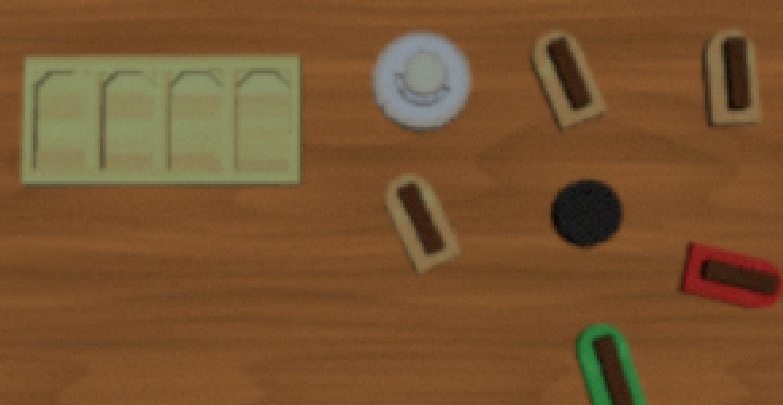

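View pics/scc.png

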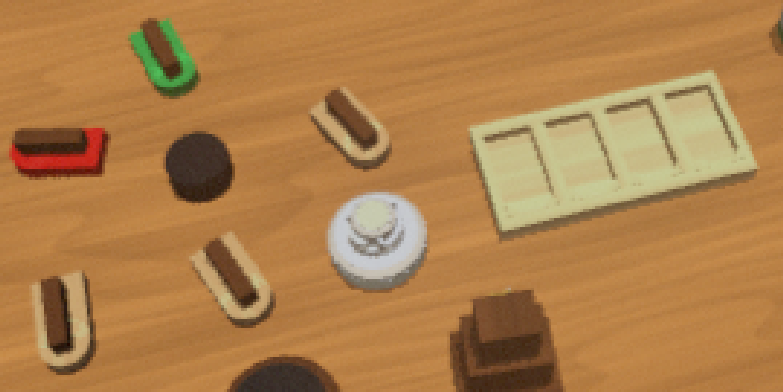

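The crops show all three blocks sole down, with their rounded ends toward +x. The rack's cut corners also face +x. The lid is at (377,239) in the top view and (178,222) in the scene view.

Run:
```python
import cv2
for f,P in(("top",dict(b0=(307,230),b0low=(318,257),b2=(423,190),rib=(431,188),rib1=(370,187),table=(340,260),table2=(400,190),lid=(377,239),rackrim=(219,183),pock=(185,200),tub=(305,195),neck=(316,187),tubn=(330,180))),("scene",dict(b=(222,205),rib=(232,208),b1=(181,257),rib1=(190,260),table=(200,230),lid=(178,215),lids=(178,230),rim=(274,218),neck=(238,240),tub=(228,250)))):
    im=cv2.imread(f"pics/{f}0.png");h=cv2.cvtColor(im,cv2.COLOR_BGR2HSV)
    print(f,{k:(h[v[1],v[0]].tolist(),im[v[1],v[0],::-1].tolist()) for k,v in P.items()})
```

```text
top {'b0': ([16, 131, 80], [80, 61, 39]), 'b0low': ([19, 116, 138], [138, 114, 75]), 'b2': ([17, 129, 127], [127, 100, 63]), 'rib': ([13, 188, 53], [53, 31, 14]), 'rib1': ([12, 190, 59], [59, 33, 15]), 'table': ([14, 182, 108], [108, 67, 31]), 'table2': ([14, 176, 133], [133, 84, 41]), 'lid': ([40, 29, 26], [25, 26, 23]), 'rackrim': ([33, 81, 142], [138, 142, 97]), 'pock': ([29, 81, 141], [141, 140, 96]), 'tub': ([105, 30, 155], [137, 146, 155]), 'neck': ([52, 19, 146], [138, 146, 135]), 'tubn': ([14, 26, 129], [129, 122, 116])}
scene {'b': ([18, 114, 197], [197, 161, 109]), 'rib': ([14, 169, 113], [113, 74, 38]), 'b1': ([17, 111, 197], [197, 160, 111]), 'rib1': ([13, 172, 104], [104, 64, 34]), 'table': ([16, 160, 182], [182, 128, 68]), 'lid': ([12, 100, 64], [64, 49, 39]), 'lids': ([16, 167, 52], [52, 36, 18]), 'rim': ([23, 92, 149], [149, 137, 95]), 'neck': ([33, 36, 201], [198, 201, 173]), 'tub': ([110, 7, 205], [199, 201, 205])}
```

```bash
cat > vis.py <<'E'
import cv2, numpy as np
from cell import optics
U=4
def grab(n):
    im=np.mean([optics.read_camera(n) for _ in range(3)],0).astype(np.uint8)
    return cv2.resize(im,None,fx=U,fy=U,interpolation=cv2.INTER_CUBIC)
def rays(n,uv):
    c=optics.get_calibration(n); uv=(np.asarray(uv,float).reshape(-1,2)+.5)/U-.5
    d=np.c_[(uv[:,0]-c["cx"])/c["fx"],(uv[:,1]-c["cy"])/c["fy"],np.ones(len(uv))]@np.array(c["attitude"]).T
    return np.array(c["position"]),d
def plane(n,uv,z):
    o,d=rays(n,uv); return (o+d*((z-o[2])/d[:,2])[:,None])[:,:2]
def tri(uvt,uvs):
    o1,d1=rays("top",uvt);o2,d2=rays("scene",uvs);d1=d1[0];d2=d2[0]
    k=np.linalg.lstsq(np.c_[d1,-d2],o2-o1,rcond=None)[0]
    p,q=o1+k[0]*d1,o2+k[1]*d2
    return (p+q)/2,np.linalg.norm(p-q)
def blobs(mask,lo,hi):
    cs,_=cv2.findContours(mask.astype(np.uint8),cv2.RETR_EXTERNAL,cv2.CHAIN_APPROX_NONE)
    return [c for c in cs if lo<cv2.contourArea(c)/U/U<hi]
def cen(c):
    m=cv2.moments(c); return np.array([m["m10"]/m["m00"],m["m01"]/m["m00"]])
def rect(n,c,z):
    p=plane(n,c,z).astype(np.float32); (x,y),(w,h),a=cv2.minAreaRect(p)
    if w<h: w,h,a=h,w,a+90
    a=np.radians((a+90)%180-90)
    return np.array([x,y,a,w,h])
def masks(im,n):
    h=cv2.cvtColor(cv2.GaussianBlur(im,(0,0),U*.4),cv2.COLOR_RGB2HSV).astype(int); H,S,V=h[...,0],h[...,1],h[...,2]
    top=n=="top"
    tan=(S<(150 if top else 137))&(S>50)&(V>(75 if top else 140))
    rib=(V<(72 if top else 135))&(S>130)
    dark=V<(48 if top else 90)
    white=(S<(62 if top else 48))&(V>(95 if top else 120))
    return tan,rib,dark,white
E
cat > m.py <<'E'
from vis import *
np.set_printoptions(precision=2,suppress=True)
R={}
for n in("top","scene"):
    im=grab(n); tan,rib,dark,white=masks(im,n)
    roi=np.zeros(tan.shape,bool)
    if n=="top": roi[150*U:320*U,150*U:470*U]=1
    else: roi[165*U:310*U,90*U:390*U]=1
    L=[]
    for c in blobs(tan&roi,120,2500 if n=="top" else 1700):
        hull=np.zeros(tan.shape,np.uint8); cv2.drawContours(hull,[cv2.convexHull(c)],-1,1,-1)
        rb=max(blobs((hull>0)&rib,20,500),key=cv2.contourArea,default=None)
        if rb is None or cv2.contourArea(rb)<.1*cv2.contourArea(c): continue
        print(n,"block",cen(cv2.convexHull(c))/U,"base",rect(n,c,9),"rib",rect(n,rb,30)); L.append((c,rb))
    R[n]=sorted(L,key=lambda t:plane(n,cen(t[1]),30)[0][1])
    for nm,m,z,a in(("rack",tan|white,10,(2500,20000)),("dark",dark,17,(250,900)),("white",white,17,(300,3000))):
        for c in blobs(m&roi,*a):
            q=rect(n,c,z)
            print(n,nm,cen(c)/U,q, "cen",plane(n,cen(c),z)[0])
for a,b in zip(R["top"],R["scene"]): print("tri rib",tri(cen(a[1]),cen(b[1])),"base",tri(cen(cv2.convexHull(a[0])),cen(cv2.convexHull(b[0]))))
E
python3 m.py
```

```text
top block [386.05 298.86] base [ 339.91 -215.78    0.29   94.12   51.66] rib [ 340.15 -214.42    0.28   68.18   20.06]
top block [315.62 242.21] base [482.1  -41.58   0.44  92.26  50.21] rib [481.65 -40.48   0.42  64.9   16.88]
top block [369.76 189.14] base [ 619.02 -183.42    0.38   92.96   50.6 ] rib [ 617.62 -181.5     0.37   66.57   18.88]
top block [431.13 189.13] base [ 618.37 -342.66    0.04   93.4    49.9 ] rib [ 617.26 -339.74    0.03   67.37   20.18]
top rack [219.56 204.47] [578.78 203.75   1.57 269.21 128.19] cen [578.09 203.54]
top dark [376.86 238.85] [ 487.28 -197.04   -1.18   63.79   57.18] cen [ 487.26 -197.04]
top white [315.92 189.76] [614.91 -45.01  -0.33  91.95  91.26] cen [614.23 -44.45]
scene block [130.85 274.79] base [ 612.32 -341.48    0.04   91.67   47.87] rib [ 617.24 -338.73    0.04   77.85   22.03]
scene block [190.03 260.47] base [ 613.05 -181.83    0.37   92.43   48.29] rib [ 617.67 -181.03    0.37   77.72   19.91]
scene block [231.02 208.05] base [475.13 -39.31   0.46  92.73  48.45] rib [482.14 -39.73   0.43  76.58  23.44]
scene rack [320.06 216.27] [570.66 206.93   1.57 270.39 127.78] cen [573.23 204.51]
scene dark [206.41 301.05] [ 736.86 -156.49    1.3    90.07   52.89] cen [ 740.44 -157.82]
scene dark [178.4  222.55] [ 486.67 -196.45    0.24   80.74   60.65] cen [ 487.67 -196.11]
scene white [239.73 246.85] [610.62 -42.33  -0.24  96.56  90.85] cen [611.77 -42.8 ]
tri rib (array([ 617.13, -339.57,   29.33]), np.float64(0.9731853445911012)) base (array([ 614.79, -340.11,   15.95]), np.float64(1.089030138015591))
tri rib (array([ 333.4 , -281.7 , -492.81]), np.float64(69.54957158156343)) base (array([ 329.97, -282.81, -512.14]), np.float64(69.81759600403969))
tri rib (array([594.05, -96.13, 219.37]), np.float64(107.5168364175866)) base (array([591.93, -96.77, 209.03]), np.float64(107.70490806323228))
```

```bash
cat > n.py <<'E'
from vis import *
np.set_printoptions(precision=2,suppress=True)
C={}
for n,(x,y),t in(("top",(316,189),(-14,-8,-2)),("scene",(239,246),(4,10,16))):
    im=grab(n); b=cv2.GaussianBlur(im,(0,0),U*.4).astype(int)
    roi=np.zeros(im.shape[:2],bool); roi[(y-24)*U:(y+24)*U,(x-24)*U:(x+24)*U]=1
    for k in t:
        for c in blobs(roi&(b[...,0]-b[...,2]>k)&(b.min(2)>90),30,700):
            (cx,cy),r=cv2.minEnclosingCircle(c)
            e=cv2.fitEllipse(c); print(n,k,cv2.contourArea(c)/U/U,"cen",cen(c)/U,"ell",np.array(e[0])/U,np.array(e[1])/U,plane(n,e[0],66)[0],"rect66",rect(n,c,66)); 
    cv2.imwrite(f"pics/n_{n}.png",cv2.resize(im[(y-30)*U:(y+30)*U,(x-30)*U:(x+30)*U,::-1],(400,400)))
cv2.imwrite("pics/neck.png",np.hstack([cv2.imread(f"pics/n_{n}.png") for n in("top","scene")]))
E
python3 n.py
```

```text
(no output)
```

View pics/neck.png

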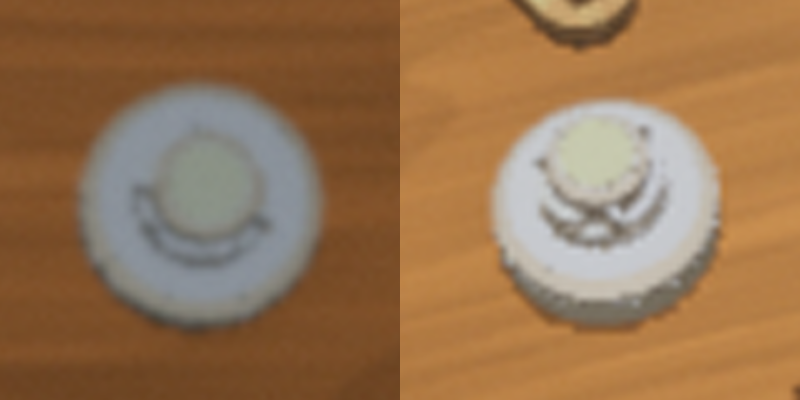

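The neck's cream top disc shows at about (317.4,186.5) in the top view and (239,238) in the scene view. I'll segment it by its greenish cream colour.

```bash
sed -i 's/((-14,-8,-2))/X/; s/(-14,-8,-2)/(-3,0,3)/; s/(4,10,16)/(10,14,18)/; s/roi&(b\[...,0\]-b\[...,2\]>k)&(b.min(2)>90)/roi\&(b[...,1]-b[...,2]>k)\&(b[...,1]-b[...,0]>(2 if n=="top" else -2))\&(b.min(2)>80)/; s/cv2.imwrite(f.*/C[n]=e[0]/; s/^cv2.imwrite("pics.*/print(tri(C["top"],C["scene"]))/' n.py; python3 n.py
```

```text
top -3 148.96875 cen [317.32 185.64] ell [317.1  185.85] [13.63 17.26] [615.4  -44.04] rect66 [615.4  -45.28   1.1   44.22  36.42]
top 0 131.75 cen [317.29 186.06] ell [317.29 185.95] [12.88 13.61] [615.14 -44.52] rect66 [615.01 -45.62  -0.14  34.7   33.76]
top 3 127.0625 cen [317.23 186.24] ell [317.21 186.22] [12.4  13.23] [614.46 -44.3 ] rect66 [614.22 -44.61  -0.29  33.22  31.98]
scene 10 88.53125 cen [238.21 238.71] ell [238.22 238.71] [ 9.93 11.43] [612.97 -42.57] rect66 [613.15 -42.65  -1.07  30.46  30.17]
scene 14 84.78125 cen [238.28 238.76] ell [238.28 238.77] [ 9.75 11.11] [613.18 -42.45] rect66 [613.12 -42.33   0.25  29.91  29.3 ]
scene 18 77.125 cen [238.34 238.81] ell [238.34 238.81] [ 9.31 10.57] [613.34 -42.32] rect66 [613.1  -42.05   0.04  28.52  28.01]
(array([614.23, -43.26,  67.85]), np.float64(1.8062743732157374))
```

Measured so far:
- **Neck:** centre about (613.9, -43.5), triangulated top height 67.8 mm against the 66 mm given.
- **Lid:** about (487.3, -196.7).
- **Rack:** about (577.5, 203), yaw near 0.

Next I'll check IK and wrist room, starting with the lid.

```bash
cat > mv.py <<'E'
from cell import env, hand, solver, telemetry, optics, ticket
import numpy as np
np.set_printoptions(precision=2,suppress=True)
st=telemetry.read_state
def R(a): c,s=np.cos(a),np.sin(a); return np.array([[c,s,0],[s,-c,0],[0,0,-1.]])
def best(p,a,lim=2.4):
    "yaw a or a+pi, whichever leaves the wrist nearest its middle"
    o=[(abs(q[6]),y) for y in(a,a+np.pi) for q in[solver.solve_ik(p,R(y))] if q is not None]
    return min(o)[1]
def say(*t):
    s=st(); print(*t,"t%.1f"%s["t"],s["tcp_pos"],"F",s["wrist_force"],"Tz %.2f"%s["torque"][2],"gap %.1f"%s["finger_gap"],"j7 %.2f"%s["qpos"][6])
E
python3 - <<'E'
from mv import *
for p in([487.3,-196.7,5],[614,-43.5,60],[614,-43.5,120],[577,235,30]):
    for d in range(-180,180,30):
        q=solver.solve_ik(p,R(np.radians(d))); print(p,d,None if q is None else q)
E
```

```text
[487.3, -196.7, 5] -180 [ 0.62  0.97 -0.55  1.98  1.07  0.51  0.85]
[487.3, -196.7, 5] -150 [ 0.66  0.99 -0.62  1.98  1.12  0.57  1.33]
[487.3, -196.7, 5] -120 [ 0.64  0.98 -0.58  1.98  1.09  0.54  1.87]
[487.3, -196.7, 5] -90 [ 0.71  1.01 -0.71  1.98  1.18  0.64  2.33]
[487.3, -196.7, 5] -60 [ 0.16  0.94  0.22  2.01 -0.72  0.28 -1.62]
[487.3, -196.7, 5] -30 [ 0.16  0.94  0.22  2.01 -0.72  0.28 -1.1 ]
[487.3, -196.7, 5] 0 [ 0.25  0.92  0.08  2.   -0.29  0.23 -0.99]
[487.3, -196.7, 5] 30 [ 0.29  0.92  0.02  2.   -0.06  0.22 -0.7 ]
[487.3, -196.7, 5] 60 [ 0.32  0.91 -0.05  2.    0.17  0.23 -0.39]
[487.3, -196.7, 5] 90 [ 0.37  0.91 -0.12  2.    0.4   0.25 -0.1 ]
[487.3, -196.7, 5] 120 [ 0.44  0.92 -0.23  1.99  0.66  0.3   0.17]
[487.3, -196.7, 5] 150 [ 0.52  0.94 -0.38  1.99  0.9   0.39  0.48]
[614, -43.5, 60] -180 [ 0.24  0.91 -0.44  1.7   0.58  0.66  1.05]
[614, -43.5, 60] -150 [ 0.3   0.94 -0.56  1.7   0.71  0.72  1.47]
[614, -43.5, 60] -120 [ 0.36  0.97 -0.69  1.69  0.82  0.79  1.9 ]
[614, -43.5, 60] -90 [ 0.4   1.   -0.78  1.69  0.9   0.85  2.36]
[614, -43.5, 60] -60 [-0.34  1.    
[... 1323 characters left out ...]
.57  0.73]
[577, 235, 30] -150 [-0.24  0.96 -0.41  1.68  0.6   0.62  1.11]
[577, 235, 30] -120 [-0.17  0.99 -0.54  1.68  0.74  0.69  1.51]
[577, 235, 30] -90 [-0.1   1.02 -0.68  1.68  0.88  0.77  1.93]
[577, 235, 30] -60 [-0.04  1.06 -0.81  1.67  0.98  0.86  2.38]
[577, 235, 30] -30 [-0.79  1.05  0.65  1.72 -0.94  0.71 -1.73]
[577, 235, 30] 0 [-0.65  0.98  0.36  1.71 -0.58  0.56 -1.51]
[577, 235, 30] 30 [-0.58  0.95  0.22  1.7  -0.37  0.52 -1.18]
[577, 235, 30] 60 [-0.48  0.94  0.04  1.7  -0.07  0.51 -0.92]
[577, 235, 30] 90 [-0.44  0.94 -0.03  1.7   0.05  0.51 -0.5 ]
[577, 235, 30] 120 [-0.4   0.94 -0.1   1.69  0.17  0.52 -0.09]
[577, 235, 30] 150 [-0.36  0.94 -0.18  1.69  0.29  0.54  0.32]
```

Run:
```python
from mv import *
p=np.array([487.2,-196.6,0]); Z=lambda z:p+[0,0,z]
env.goto(Z(100),R(np.radians(135))); env.line_to(Z(6)); say("down")
hand.clamp(10); say("sq1"); hand.gripper_open(); env.line_to(Z(60)); 
env.goto(Z(60),R(np.radians(45))); env.line_to(Z(6)); hand.clamp(30); say("grip")
env.line_to(Z(110)); say("lift")
t=np.array([613.9,-43.5,0])
env.goto(t+[0,0,120],R(np.radians(45))); say("over"); env.line_to(t+[0,0,80],rate=80); say()
print(env.line_to(t+[0,0,50],rate=25,stop_force=5)); say("touch")
import cv2
for n in("top","scene"): cv2.imwrite(f"pics/{n}1.png",optics.read_camera(n)[:,:,::-1])
```

```text
down t4.7 [ 487.66 -196.5     6.44] F [ 0.06 -0.04  0.2 ] Tz -0.02 gap 88.1 j7 0.50
sq1 t5.2 [ 487.66 -196.72    6.5 ] F [-0.21 -0.07  4.97] Tz 0.04 gap 61.3 j7 0.50
grip t8.3 [ 487.61 -196.75    6.71] F [-0.17  0.72  5.39] Tz -0.03 gap 60.8 j7 -0.43
lift t9.1 [ 486.64 -196.32  109.4 ] F [ 0.1  -0.27 -1.03] Tz -0.02 gap 60.0 j7 -0.43
over t9.9 [612.12 -46.07 119.21] F [-0.13 -1.71 -1.3 ] Tz -0.00 gap 60.2 j7 -0.67
t10.6 [613.9  -43.55  79.77] F [ 0.64  0.53 -0.99] Tz 0.02 gap 60.2 j7 -0.67
True
touch t11.4 [613.9  -43.35  58.68] F [ 0.26 -0.42  5.5 ] Tz -0.01 gap 60.2 j7 -0.66
```

The lid rests on the ridges with its lower edge at about 52 mm, inside the 48 to 58 mm range. Now I turn it backward in steps and feel for the drop.

```bash
cat > turn.py <<'E'
from mv import *
t=np.array([613.9,-43.5,0])
def step(a,z,dn,f):
    env.line_to([*t[:2],z],R(np.radians(a)),rate=60)
    h=env.line_to([*t[:2],z-dn],rate=25,stop_force=f)
    return st()["tcp_pos"][2],h
E
python3 - <<'E'
from turn import *
a=45; z=st()["tcp_pos"][2]
while a<170:
    a+=6; z0=z
    z,h=step(a,z0+.5,12,5); s=st(); print(a,"lid z %.2f"%(z-6.6),h,"Tz %.2f F"%s["torque"][2],s["wrist_force"],"t%.1f"%s["t"])
    if z-6.6<46.2: break
E
```

```text
51 lid z 52.44 True Tz 0.03 F [-0.13  0.68  5.01] t12.0
57 lid z 52.86 True Tz 0.03 F [-0.46  0.95  5.56] t12.4
63 lid z 53.23 True Tz -0.04 F [-0.83  0.08  6.58] t12.9
69 lid z 53.53 True Tz -0.04 F [-0.41 -0.13  4.68] t13.4
75 lid z 53.55 True Tz 0.05 F [-1.51 -0.28  5.32] t13.8
81 lid z 43.95 True Tz 0.09 F [-0.37  0.92  4.94] t14.5
```

The lid dropped to 44 mm, so it is in the thread starts. Now I screw it forward.

Run:
```python
from turn import *
hand.clamp(45)
a=81; z=st()["tcp_pos"][2]; say()
while a>-55:
    a-=8
    z,h=step(a,z-.45,1.5,6); s=st(); print(a,"lid z %.2f"%(z-6.6),h,"Tz %.2f F"%s["torque"][2],s["wrist_force"],"t%.1f"%s["t"])
    if abs(s["torque"][2])>1.2 : break
```

```text
t14.7 [614.12 -42.99  50.58] F [-0.26 -0.01  5.26] Tz -0.07 gap 59.6 j7 -0.25
73 lid z 43.29 False Tz -0.07 F [-2.98  0.98 13.08] t15.3
65 lid z 42.73 False Tz -0.06 F [-3.28  2.23 14.73] t15.8
57 lid z 42.19 False Tz -0.12 F [-3.9   2.23 16.22] t16.4
49 lid z 41.67 False Tz -0.11 F [-2.99  1.88 14.84] t16.9
41 lid z 41.15 False Tz -0.10 F [-2.98  2.21 17.46] t17.4
33 lid z 40.62 False Tz -0.13 F [-2.38  3.01 15.98] t18.0
25 lid z 40.07 False Tz -0.05 F [-3.85  1.72 17.24] t18.5
17 lid z 39.55 False Tz -0.08 F [-3.09  2.3  16.49] t19.1
9 lid z 39.01 False Tz -0.10 F [-3.13  2.63 17.26] t19.6
1 lid z 38.45 False Tz -0.13 F [-2.6   2.77 17.53] t20.2
-7 lid z 37.94 False Tz -0.09 F [-3.72  3.14 18.4 ] t20.7
-15 lid z 37.66 False Tz 0.97 F [-4.39  4.22 21.6 ] t21.2
-23 lid z 37.80 False Tz 1.23 F [-7.45  4.65 26.37] t21.8
```

The lid hit the end stop at about 38 mm, with torque rising. I'll release it, look again, and refine the rack by its pockets' outline in both views.

```bash
sed -i 's/if rb is None or/sat=0\n        if plane(n,cen(c),18)[0][0]<400 or rb is None or/; s/rect(n,c,9)/rect(n,c,18)/; s/tan|white,10,/tan|white,20,/' m.py
python3 - <<'E'
from mv import *
hand.gripper_open(); env.line_to(st()["tcp_pos"]+[0,0,100]); env.goto([420,330,250],R(np.radians(90))); say()
E
python3 m.py; python3 -c "
import cv2;from cell import optics
a=optics.read_camera('scene')[160:310,100:390,::-1];cv2.imwrite('pics/s2.png',cv2.resize(a,None,fx=2.7,fy=2.7))"
```

```text
t24.8 [420.97 328.59 249.62] F [0.63 0.39 0.09] Tz -0.02 gap 88.4 j7 -0.70
top block [324.82 254.33] base [450.73 -63.53   0.41  92.66  49.72] rib [450.82 -63.32   0.43  62.87  15.34]
top block [369.78 189.17] base [ 617.31 -181.72    0.37   92.7    50.24] rib [ 617.5  -181.49    0.37   65.59   17.54]
top block [430.94 189.19] base [ 616.56 -339.35    0.03   93.31   50.7 ] rib [ 617.02 -339.56    0.03   66.85   19.16]
top rack [219.62 204.43] [576.93 202.64   1.57 267.23 127.9 ] cen [576.68 202.31]
top dark [316.87 187.39] [620.55 -47.02  -0.01  63.41  58.54] cen [620.4  -46.97]
top white [315.9  189.85] [614.16 -44.36  -0.01  93.34  90.64] cen [614.01 -44.4 ]
scene block [130.85 274.79] base [ 617.05 -338.78    0.04   90.79   47.65] rib [ 617.28 -338.91    0.03   77.88   21.99]
scene block [190.01 260.47] base [ 617.8  -180.67    0.38   92.26   47.99] rib [ 617.62 -180.99    0.37   77.65   19.88]
scene block [221.4  201.43] base [450.49 -62.16   0.43  92.03  47.82] rib [452.14 -62.85   0.4   78.1   23.54]
scene rack [319.98 216.35] [576.2  203.87   1.57 267.56 127.28] cen [579.09 201.37]
scene dark [206.43 301.08] [ 736.81 -156.64    1.3    89.35   52.89] cen [ 740.53 -157.79]
scene dark [238.55 241.08] [592.52 -42.    -0.05  79.11  61.21] cen [593.25 -42.12]
scene white [240.81 252.22] [619.4  -42.48   1.53  91.41  82.84] cen [628.7  -43.48]
tri rib (array([ 617.01, -339.54,   29.06]), np.float64(0.8183073673787912)) base (array([ 614.69, -339.94,   15.69]), np.float64(0.6344782141973652))
tri rib (array([ 617.75, -181.41,   28.33]), np.float64(0.9607996475292049)) base (array([ 615.4 , -182.3 ,   15.99]), np.float64(1.4033866352169548))
tri rib (array([451.01, -62.86,  28.36]), np.float64(1.0287334458088004)) base (array([448.75, -63.72,  17.01]), np.float64(1.5457030954084239))
```

View pics/s2.png

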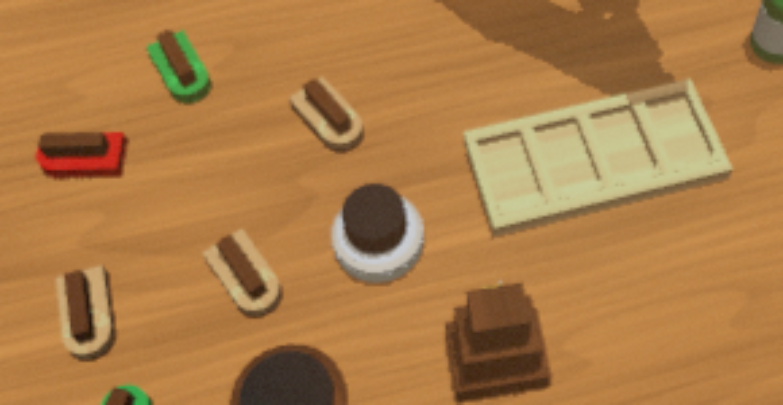

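Block0 was knocked to (451,-63), which is the announced disturbance. The lid sits level on the tub. The rack is at (576.7,203.2), with both views agreeing at z=20, so I'll place block0 first.

```bash
cat > pp.py <<'E'
from mv import *
def place(b,psi,pk):
    b=np.array([*b,0.]); pk=np.array([*pk,0.]); Z=lambda p,z:p+[0,0,z]
    env.goto(Z(b,110),R(psi)); env.line_to(Z(b,21.5)); say("at"); hand.clamp(6); say("centre"); hand.gripper_open()
    env.line_to(Z(b,60)); env.goto(Z(b,60),R(psi+np.pi/2)); env.line_to(Z(b,21.5)); hand.clamp(30); say("grip")
    zg=st()["tcp_pos"][2]
    if not 60<st()["finger_gap"]<72: print("bad grip"); return
    env.line_to(Z(b,130)); env.goto(Z(pk,130),R(np.pi/2)); env.line_to(Z(pk,50)); say("over")
    h=env.line_to(Z(pk,zg+6.5),rate=20,stop_force=7); say("set"); print("block bottom over floor",st()["tcp_pos"][2]-zg-8,h)
E
python3 - <<'E'
from pp import *
place([451.2,-63.0],.42,[576.7,203.2+96])
E
```

```text
at t27.4 [451.58 -62.73  21.91] F [ 0.69 -0.37 -0.92] Tz 0.02 gap 88.2 j7 -0.84
centre t28.7 [451.18 -62.99  21.48] F [-0.03 -0.86  0.08] Tz 0.00 gap 0.4 j7 -0.84
grip t33.0 [451.21 -62.98  21.49] F [ 0.13  0.39 -0.32] Tz -0.05 gap 0.5 j7 -0.05
bad grip
```

```bash
python3 -c "
import cv2;from cell import optics
a=optics.read_camera('scene')[130:310,100:390,::-1];cv2.imwrite('pics/s3.png',cv2.resize(a,None,fx=2.7,fy=2.7))"
```

```text
(no output)
```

View pics/s3.png

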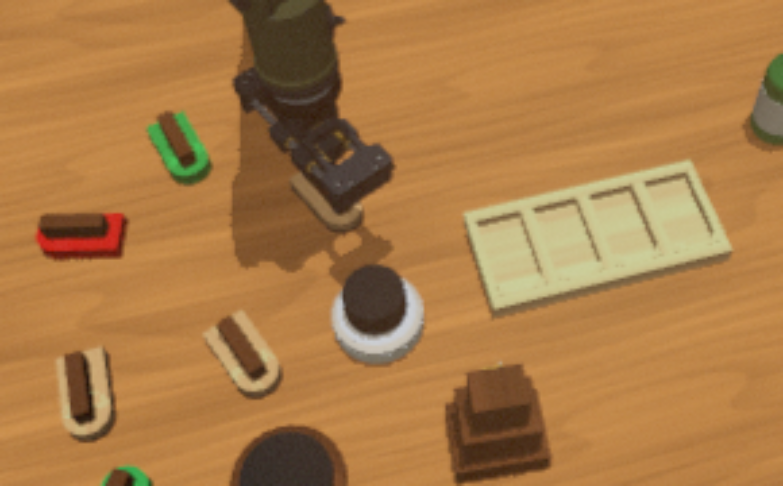

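```bash
python3 - <<'E'
from mv import *
import cv2
env.line_to(st()["tcp_pos"]+[0,0,120]); hand.gripper_open(); env.goto([420,330,250],R(np.radians(90))); say()
o=[]
for n,(x,y) in(("top",(325,252)),("scene",(222,200))):
    im=optics.read_camera(n); o.append(cv2.resize(im[y-30:y+30,x-30:x+30,::-1],(390,390)))
cv2.imwrite("pics/b3.png",np.hstack(o))
E
python3 m.py|grep -E "block|tri"
```

```text
t36.8 [420.72 328.13 249.58] F [-0.12 -0.02 -1.09] Tz 0.02 gap 88.2 j7 -0.85
top block [324.82 254.31] base [450.88 -63.71   0.43  92.27  49.97] rib [450.73 -63.38   0.42  63.16  15.57]
top block [369.75 189.22] base [ 617.38 -181.75    0.37   92.86   50.57] rib [ 617.46 -181.44    0.37   65.35   17.5 ]
top block [431.   189.24] base [ 616.53 -339.8     0.05   93.44   50.74] rib [ 616.99 -339.4     0.02   66.78   19.  ]
scene block [130.88 274.78] base [ 616.96 -338.74    0.03   90.96   47.56] rib [ 617.13 -338.62    0.05   77.84   21.73]
scene block [190.02 260.49] base [ 617.91 -180.58    0.38   91.99   48.1 ] rib [ 617.62 -181.05    0.37   77.37   19.91]
scene block [221.4  201.43] base [450.48 -62.14   0.43  92.03  47.86] rib [452.11 -62.69   0.4   78.17  23.22]
tri rib (array([ 617.06, -339.5 ,   29.  ]), np.float64(0.7872829028707158)) base (array([ 614.57, -340.03,   15.54]), np.float64(0.8180082509144911))
tri rib (array([ 617.68, -181.46,   28.31]), np.float64(0.9398078113174203)) base (array([ 615.32, -182.3 ,   15.69]), np.float64(1.3581109573233994))
tri rib (array([451.06, -62.86,  28.46]), np.float64(1.0575494811105879)) base (array([448.79, -63.73,  17.06]), np.float64(1.5573490338225546))
```

View pics/b3.png

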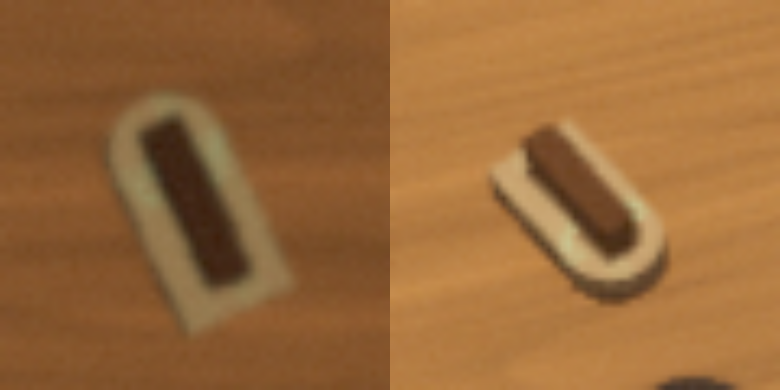

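The block hasn't moved and is exactly where I measured it, yet the fingers closed fully. They must have passed above the rib, so I'll check the TCP height by touching the bench and the rib.

Run:
```python
from mv import *
hand.clamp(5)
env.goto([500,60,80],R(np.pi/2)); env.line_to([500,60,30]); print(env.line_to([500,60,-6],rate=20,stop_force=4)); say("bench")
env.line_to([500,60,100]); env.goto([451.2,-63,100],R(np.pi/2+.42)); env.line_to([451.2,-63,65]); print(env.line_to([451.2,-63,24],rate=20,stop_force=4)); say("rib")
env.line_to([451.2,-63,100])
```

```text
False
bench t42.2 [500.05  59.99  -5.93] F [-0.35  0.95  0.26] Tz 0.02 gap 0.5 j7 -0.43
False
rib t46.2 [451.25 -63.01  24.08] F [0.55 0.44 0.37] Tz -0.01 gap 0.4 j7 -0.04
```

Run:
```python
from mv import *
env.line_to([451.2,-63,30]); print(env.line_to([451.2,-63,-8],rate=20,stop_force=4)); say("rib")
import cv2
cv2.imwrite("pics/r4.png",cv2.resize(optics.read_camera("scene")[130:280,120:320,::-1],None,fx=3,fy=3))
env.line_to([451.2,-63,100])
env.goto([500,60,80],R(np.pi/2)); env.line_to([500,60,0]); print(env.line_to([500,60,-40],rate=20,stop_force=4)); say("bench")
env.line_to([500,60,80])
```

```text
Traceback (most recent call last):
cell.Unreachable: the arm cannot follow that straight line within its joint ranges
```

Run:
```python
from mv import *
say()
import cv2
for z in(5,10,15,18):
    try: print(z,env.line_to([451.2,-63,z],rate=25,stop_force=4)); break
    except env.Unreachable: print(z,"no")
say("rib")
cv2.imwrite("pics/r4.png",cv2.resize(optics.read_camera("scene")[130:280,120:320,::-1],None,fx=3,fy=3))
env.line_to([451.2,-63,100])
env.goto([600,60,80],R(np.pi/2)); env.line_to([600,60,0]); print(env.line_to([600,60,-40],rate=20,stop_force=4)); say("bench")
env.line_to([600,60,80])
```

```text
t47.5 [450.75 -62.87  29.65] F [-0.04  0.49  0.58] Tz -0.03 gap 0.3 j7 -0.05
5 True
rib t48.1 [451.47 -63.07  19.44] F [-1.33  1.07  8.38] Tz 0.09 gap 0.6 j7 -0.06
True
bench t51.4 [599.99  60.02 -22.46] F [ 0.06 -0.18  3.63] Tz 0.05 gap 0.5 j7 -0.38
```

View pics/r4.png

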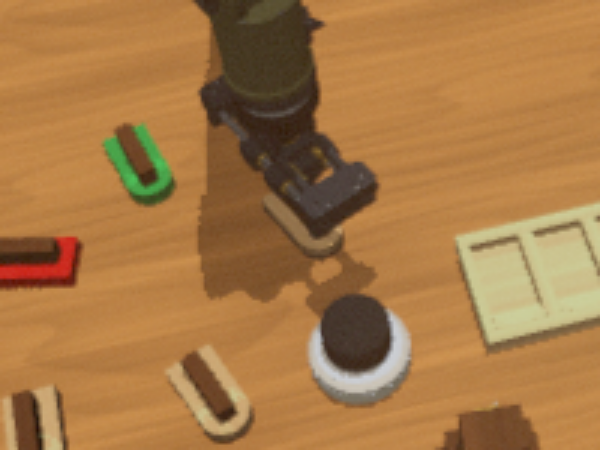

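Both contacts agree: the rib (42 mm) was met at a reading of 19.5, and the bench at -22.5. The true fingertip is therefore 22.5 mm above the reported TCP. The lid heights still hold, because they were taken relative to the bench grip. Retrying with that correction.

```bash
sed -i 's/Z(b,21.5)/Z(b,G)/g; s/^def place/G=1.0 # reads 22.5 mm below the true fingertips\ndef place/; s/Z(b,110)/Z(b,90)/; s/Z(b,60)/Z(b,40)/g;s/Z(pk,50)/Z(pk,30)/' pp.py
python3 - <<'E'
from pp import *
hand.gripper_open()
place([451.2,-63.0],.42,[576.7,203.2+96])
E
```

```text
Traceback (most recent call last):
  File "pp.py", line 5, in place
    env.goto(Z(b,90),R(psi)); env.line_to(Z(b,G)); say("at"); hand.clamp(6); say("centre"); hand.gripper_open()
                              ~~~~~~~~~~~^^^^^^^^
cell.Unreachable: the arm cannot follow that straight line within its joint ranges
```

Run:
```python
from mv import *
for y in(.42,.42+np.pi,.42+np.pi/2,.42-np.pi/2):
    for z in(1,4,7):
        q=solver.solve_ik([451.2,-63,z],R(y)); print("%.2f"%y,z,q)
```

```text
0.42 1 [ 0.16  0.91 -0.19  2.2   1.29  0.16 -2.4 ]
0.42 4 [ 0.16  0.9  -0.19  2.2   1.25  0.16 -2.36]
0.42 7 [ 0.03  0.89  0.01  2.21 -0.14  0.04 -0.97]
3.56 1 [ 0.63  1.14 -1.05  2.18  1.46  0.91  0.59]
3.56 4 [ 0.63  1.13 -1.05  2.18  1.46  0.91  0.6 ]
3.56 7 [ 0.7   1.25 -1.26  2.17  1.47  1.14  0.59]
1.99 1 [ 0.16  0.91 -0.19  2.2   1.29  0.16 -0.83]
1.99 4 [ 0.06  0.9  -0.04  2.21  0.63  0.05 -0.17]
1.99 7 [ 0.06  0.89 -0.04  2.21  0.62  0.06 -0.16]
-1.15 1 [ 0.01  0.91  0.04  2.21 -0.9   0.04 -1.79]
-1.15 4 [ 0.01  0.9   0.05  2.21 -0.88  0.05 -1.8 ]
-1.15 7 [ 0.    0.9   0.06  2.21 -0.88  0.06 -1.81]
```

```bash
python3 - <<'E'
s=open('pp.py').read()
s=s.replace("def place","""def low(b):
    for z in(G,3,5,7,9):
        try: return env.line_to(b+[0,0,z])
        except env.Unreachable: pass
    raise SystemExit("low")
def place""",1).replace("env.line_to(Z(b,G))","low(b)")
open('pp.py','w').write(s)
E
python3 - <<'E'
from pp import *
place([451.2,-63.0],.42,[576.7,203.2+96])
E
```

```text
at t56.9 [451.23 -63.03   5.03] F [0.6  0.34 0.41] Tz -0.00 gap 88.1 j7 -0.54
centre t58.0 [451.16 -62.9    5.  ] F [-0.04  0.91 -0.02] Tz -0.02 gap 17.9 j7 -0.54
grip t61.0 [451.79 -63.01   7.65] F [-0.51  0.94  7.35] Tz -0.01 gap 67.8 j7 0.23
over t64.3 [577.58 299.1   30.65] F [ 0.88 -0.13 -1.13] Tz 0.07 gap 67.3 j7 -0.44
set t64.9 [576.43 299.15  15.73] F [-1.11 -0.24  3.95] Tz 0.00 gap 67.7 j7 -0.44
block bottom over floor 0.08862770261256614 True
```

Block0 is seated: its sole is 0.1 mm above the floor. I'll release it, re-measure and carry on.

```bash
python3 - <<'E'
from mv import *
hand.gripper_open(); env.line_to(st()["tcp_pos"]+[0,0,100]); say()
E
python3 m.py|grep -E "block|tri"
```

```text
t66.2 [574.65 298.39 113.9 ] F [-0.79  0.88 -0.6 ] Tz 0.02 gap 88.3 j7 -0.45
top block [369.76 189.15] base [ 617.45 -181.9     0.38   93.22   50.85] rib [ 617.21 -181.46    0.37   64.63   16.9 ]
top block [430.94 189.21] base [ 616.8  -339.54    0.04   92.89   50.97] rib [ 616.79 -339.36    0.03   66.03   18.  ]
scene block [130.87 274.75] base [ 616.92 -338.81    0.03   91.41   48.07] rib [ 617.04 -338.78    0.04   77.43   20.9 ]
scene block [190.02 260.49] base [ 617.92 -180.62    0.38   92.     48.32] rib [ 617.82 -181.05    0.37   77.43   19.47]
tri rib (array([ 616.92, -339.47,   28.73]), np.float64(0.6336201220535951)) base (array([ 614.63, -339.88,   15.79]), np.float64(0.6672364973774951))
tri rib (array([ 617.68, -181.38,   27.88]), np.float64(0.7914715205671127)) base (array([ 615.46, -182.28,   15.97]), np.float64(1.391748542038112))
```

Run:
```python
from pp import *
place([617.4,-181.3],.37,[576.7,203.2+32])
```

```text
at t69.0 [ 618.1  -181.44    1.65] F [-0.28 -0.02  0.39] Tz 0.02 gap 88.0 j7 -0.64
centre t70.1 [ 617.32 -181.21    0.95] F [ 0.49  0.57 -1.3 ] Tz -0.01 gap 18.0 j7 -0.64
grip t73.5 [ 618.35 -181.41    1.97] F [0.23 0.62 3.69] Tz -0.04 gap 67.4 j7 0.41
over t76.8 [577.58 235.2   30.74] F [ 0.41  0.2  -1.97] Tz -0.01 gap 67.7 j7 -0.45
set t77.8 [576.47 235.16  10.  ] F [-0.49  0.65  4.92] Tz -0.03 gap 67.9 j7 -0.45
block bottom over floor 0.03216917350002646 True
```

Run:
```python
from pp import *
hand.gripper_open(); env.line_to(st()["tcp_pos"]+[0,0,100])
place([617.0,-339.2],.035,[576.7,203.2-32])
```

```text
at t81.9 [ 617.69 -339.67    1.82] F [-1.12 -0.88  0.08] Tz 0.02 gap 88.0 j7 -0.77
centre t82.9 [ 617.   -339.08    0.96] F [-0.39  0.51  0.68] Tz 0.04 gap 18.0 j7 -0.77
grip t86.4 [ 617.79 -339.57    2.04] F [-0.11  0.66  4.63] Tz -0.01 gap 67.8 j7 0.37
over t90.0 [577.51 171.19  30.66] F [ 0.72  0.9  -1.11] Tz 0.01 gap 67.6 j7 -0.36
set t91.0 [576.46 171.17  10.  ] F [-0.35 -1.68  4.71] Tz -0.03 gap 67.8 j7 -0.36
block bottom over floor -0.034537934448831464 True
```

Run:
```python
from mv import *
import cv2
hand.gripper_open(); env.line_to(st()["tcp_pos"]+[0,0,120]); env.goto([400,-330,300],R(np.radians(90))); env.pause(.5); say()
o=[]
for n,(y0,x0) in(("top",(110,150)),("scene",(150,100))):
    im=optics.read_camera(n); cv2.imwrite(f"pics/{n}9.png",im[:,:,::-1]); o.append(cv2.resize(im[y0:y0+150,x0:x0+290,::-1],(580,300)))
cv2.imwrite("pics/f.png",np.vstack(o))
from vis import *
for n,(x0,y0,x1,y1) in(("top",(165,178,275,232)),("scene",(270,185,375,248))):
    im=grab(n); _,rib,_,_=masks(im,n); roi=np.zeros(rib.shape,bool); roi[y0*U:y1*U,x0*U:x1*U]=1
    for c in blobs(rib&roi,60,400): print(n,rect(n,c,38))
```

```text
t94.9 [ 400.06 -329.96  299.99] F [ 0.21  0.46 -0.15] Tz -0.02 gap 88.4 j7 0.54
top [576.01 168.6   -0.    65.7   16.99]
top [575.66 232.55   0.01  67.15  18.26]
top [575.96 295.97   0.02  67.19  18.94]
scene [575.47 170.66   0.    77.13  22.22]
scene [575.74 234.74  -0.01  77.43  23.05]
scene [576.25 298.09   0.    77.87  24.85]
```

View pics/f.png

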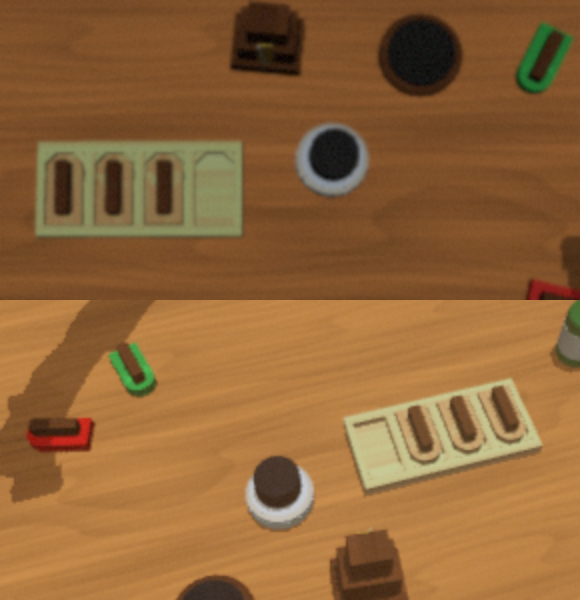

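View pics/scene9.png

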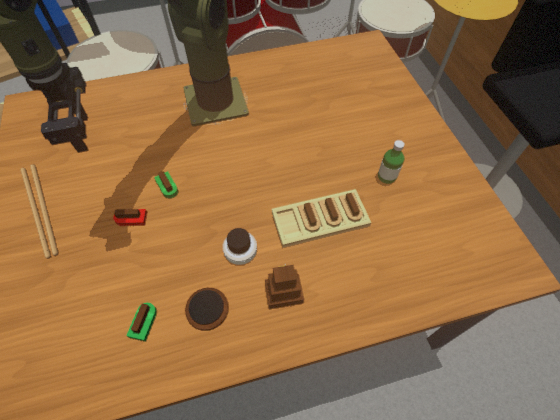

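Three blocks sit sunk and square in their pockets, with ribs at scene pixels (310,213), (333,210) and (353,206). The lid is home at (239,240), no fourth tan block is in view, and the bystanders haven't moved. I'm handing in.

```bash
python3 -c "
from cell import ticket; print(ticket.finish_job())"
```

```text
the job is handed in; nothing more can be done
None
```

The job is handed in at about 95 s of the 210 s allowed, with no verdict returned: all three blocks present are fully sunk and square in rack pockets, and the lid is screwed home on the tub at about 38 mm.

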